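# Seat the work holder in the corner of a bonding stage

## Task

Push the white work holder across the bonding stage, without lifting it, until its long side is flush against the steel rear rail and its end is up against the square end stop (not the round earth post). Push only on its sides: do not touch the circuit board on its top, and leave the other things lying about where they are. Then take the fingers away.

Things in the scene. Friction and masses are not known exactly. Their poses are not given: they have to be found in the camera images.
- holder: White rectangular work holder block, loose on the stage's base plate: 60 mm along its x, 90 mm along its y, 30 mm high, mass 0.3 to 0.55 kg. Origin at the centre of its underside. Its two long sides (the faces across its x) are the same, so either may go to the rail. At the start it lies somewhere near the middle of the plate, skewed, well clear of rail and stop.
- board: Green circuit board fixed on the middle of the holder's top, 34 x 54 mm and 2 mm thick, not to be touched. Origin at the centre of its underside, 30 mm above the holder's origin, axes as the holder's.
- stage: Fixed bonding stage: dark metal base plate 240 mm along its x, 380 mm along its y, 8 mm thick, with a steel rail along its whole rear (+x) edge. The rail is 20 mm thick, its top is 30 mm above the bench, and its front face is the plane x = +90 mm in the stage's frame. Origin at the centre of the plate's underside, on the bench. The stage stands at different places and angles.
- end_stop: Fixed square steel end stop on the plate, touching the front of the rail near one end of it: 40 mm along the stage's x, 30 mm along the stage's y, 30 mm high. Origin at the centre of its underside, on the plate's top, at stage x = 70 mm and stage y = +160 or -160 mm (either end); axes as the stage's. The holder's end goes against the face that looks towards the middle of the rail.
- earth_post: Fixed round earth post, not the stop: steel, 24 mm diameter below, 16 mm above, 32 mm high, at the other end of the rail from the end stop (stage x = 70 mm). Origin at the centre of its underside, on the plate's top.
- vial: Loose small amber jar with a black cap, 24 mm diameter, 45 mm high, on a front corner of the plate. Leave alone. Origin at the centre of its underside.
- spare_carrier: Loose small square aluminium chip carrier, 36 x 36 mm, 10 mm high, on the other front corner of the plate. Leave alone. Origin at the centre of its underside.
- driver: Loose screwdriver, 150 mm long, lying on the bench beside the stage. Leave alone. Origin near its middle.
- tweezers: Loose steel tweezers, about 135 mm long, 6 mm high, lying on the bench beside the stage. Leave alone. Origin near the middle.
- chip_tray: Loose black square chip tray, 75 x 75 mm, 10 mm high, on the bench. Leave alone. Origin at the centre of its underside.
- dish: Loose clear round dish, 80 mm diameter, 14 mm high, on the bench. Leave alone. Origin at the centre of its underside.
- mouse: Loose black computer mouse, 100 x 58 mm, 26 mm high, on the bench to the robot's left. Leave alone. Origin at the centre of its underside.

How it is judged:
At the end, for the whole second after the job is handed in: The holder stands flat and still on the base plate, its long side parallel to the rear rail within 0.035 rad and within 3 mm of it, and its end within 3 mm of the square end stop (x of holder in the frame of stage above 0.057 m and angle between the x axis of holder and the x axis of stage, either way round below 0.035 rad and y of holder in the frame of end_stop between -0.063 and 0.063 m and z of holder in the frame of stage below 0.011 m and angle between holder's own z axis and vertical below 0.05 rad and linear speed of holder below 0.01 m/s); the robot touches nothing.
It fails at once if the holder is lifted more than 6 mm off the plate (z of holder in the frame of stage above 0.014 m).
It fails at once if the holder is tipped by more than 0.2 rad (angle between holder's own z axis and vertical above 0.2 rad).
It fails at once if the arm touches the circuit board on the holder (contact force between any of the fingers, the arm and board above 0.5 N).
It fails at once if one of the other loose things is moved more than 15 mm (distance of any of vial, spare_carrier, driver, tweezers, chip_tray, dish, mouse from where it was at the start of the episode above 0.015 m).
It also fails if it takes over 45 s, if anything falls off the work surface, if the arm or the gripper's body presses on something with over 40 N, if the wrist force passes 120 N, or if a joint passes its speed limit or range.

## Robot

A 6-joint arm with a two-finger parallel gripper is mounted at the origin on the work surface. World frame = base frame: x ahead of the robot, y to its left, z up, the work surface at z = 0. Lengths are in m, angles in rad, forces in N, time in s.
With the tool pointing down it reaches from about 0.375 to 0.9 m from the base axis. Payload 3.1 kg.
Tool frame: the origin (TCP) lies at the very end of the fingers, on their centre line; the grasp point (between the pads) lies 19 mm behind it; z points along the fingers, y is the line along which they close (so a half turn about z gives the same grasp; the last joint's range is limited). The gripper opens to 85 mm and grips with 20 to 120 N. Pads are 22 mm wide; open, the fingers measure 114 mm over their backs; the gripper's body (76 mm by 85 mm) begins 54 mm behind the grasp point. The pads swing forward as they close: fully open they stand 13 mm farther back than shut.
Start: joints at [-1.355, 0.527, 1.433, -0, 1.181, -0.178], TCP at [0.24, -0.577, 0.231] pointing down, gripper open.
Joint ranges: [-3.08, 3.08], [-0.75, 2.2], [0.22, 2.44], [-1.43, 4.57], [0, 2.65], [-2.85, 2.85]. Speed limits (rad/s): [2.79, 2.79, 3.14, 3.14, 3.14, 3.14].

## Interface

Orientations are given as a unit quaternion [x, y, z, w].
In Python, from station import telemetry, snapshot, ticket gives the robot as it stands.
- The arm moves only by the tool move_arm, never from a script. Its argument "commands" is text: rows parted by semicolons, each of 7 numbers parted by spaces: the shift along the tool's x, y, z in mm, then the turn, a rotation vector about the tool's x, y, z in degrees, then the opening, from -1 (shut) to 1 (fully open). A call has exactly 5 rows; each row is the pose to reach, as a shift and turn from the pose commanded when the call began, along the tool's axes at that moment; what a row does not reach only later rows make up. A row lasts 1/8 s, in which the tool goes at most 62.5 mm and 10.7 degrees, less where a joint would pass 70% of its speed; a pose out of reach is approached as far as the arm can. A call with a gripper value outside its range is refused whole. The fingers move at their own pace and stop on an object; "grip_force" is the grip in N (left out, the last holds). Time passes only in rows, so rows that repeat a pose let the fingers close, or fill a call up. It gives the time, the measured TCP pose, the force, the opening and the grip force at its end, in the units of the state.
- telemetry.sense(): the state, without advancing time (a new reading comes with each control period).
- snapshot(name): name is "scene" or "top" or "wrist"; returns a dict with "image" (400x640x3 uint8, red, green, blue), "fx", "fy", "cx", "cy" (pixels), "pose" (4x4, takes a point from camera to world coordinates). Camera axes: x right, y down, z forward; pixel columns grow to the right and rows downward; lengths in m; the calibration is good to about 2 mm. A picture is of the moment at which its call begins. There is no depth.
- ticket.sign_off(): hands the job in; it is judged then, once.
The state is a dict: "t": time; "q": joint angles; "qd": joint speeds; "tau": joint torques, N m; "tcp_pos": TCP position; "tool_rot": TCP orientation; "force": force on the tool from outside, world axes, zero at the start; "ft_torque": the same for the moment, N m; "finger_gap": opening from 0.0 (shut) to 1.0 (fully open); "gripper_force": force on a finger pad.
Only numpy, scipy, OpenCV 4.12 (cv2) and the standard library are available. Lean on these libraries where they do the work, as an engineer would, in place of code of your own. Each camera call takes 0.05 s, during which the arm holds its last target. There are 200 camera calls.

## Working session

There is one attempt and no reset: what is moved stays moved. The work goes in short steps, Python scripts to look and compute and a tool call to move; the robot and the scene stay as the last step left them, time stands still between calls to the robot, and variables do not carry over. Pictures are saved under pics/ and viewed, at most 10 in all, crops included, and the job is handed in when it is done.

Besides the shell and the picture viewer there is one more tool, called after "Call:" as name(argument=value, ...), one argument or row to a line, values as JSON. move_arm: Moves the arm, as the interface text tells. Its arguments: {"type":"object","properties":{"commands":{"type":"string"},"grip_force":{"type":"number"}},"required":["commands"]}

```bash
mkdir -p pics; ls; cat > h.py <<'E'
import numpy as np, cv2
from station import telemetry, snapshot, ticket
def snap(n, f):
    s=snapshot(n); np.savez(f'pics/{f}.npz',**{k:np.array(v) for k,v in s.items()})
    cv2.imwrite(f'pics/{f}.png',cv2.cvtColor(np.array(s['image'],dtype=np.uint8),cv2.COLOR_RGB2BGR)); return s
def load(f): return dict(np.load(f'pics/{f}.npz'))
def ray(s,uv,z):
    uv=np.atleast_2d(uv).astype(float); P=np.array(s['pose'])
    d=np.c_[(uv[:,0]-s['cx'])/s['fx'],(uv[:,1]-s['cy'])/s['fy'],np.ones(len(uv))]@P[:3,:3].T
    return P[:3,3]+d*((z-P[2,3])/d[:,2])[:,None]
def proj(s,X):
    P=np.array(s['pose']); c=(np.atleast_2d(X)-P[:3,3])@P[:3,:3]
    return np.c_[c[:,0]/c[:,2]*s['fx']+s['cx'],c[:,1]/c[:,2]*s['fy']+s['cy']]
E
python3 - <<'E'
from h import *
for n in('top','scene'):
    s=snap(n,n+'0'); print(n,s['fx'],s['cx'],s['cy'],np.round(s['pose'],3).tolist())
t=telemetry.sense(); print({k:np.round(v,3).tolist() for k,v in t.items()})
E
```

```text
pics
top 412.47193385824625 326.7512946151733 205.53656735701912 [[-0.015, -0.975, 0.223, 0.335], [-1.0, 0.015, 0.001, 0.006], [-0.004, -0.223, -0.975, 1.12], [0.0, 0.0, 0.0, 1.0]]
scene 442.4088219449921 321.2799794010669 201.10875711045747 [[-0.49, 0.539, -0.685, 1.331], [0.872, 0.311, -0.379, 0.433], [0.009, -0.783, -0.622, 0.747], [0.0, 0.0, 0.0, 1.0]]
{'t': 0.1, 'q': [-1.354, 0.528, 1.434, 0.0, 1.181, -0.179], 'qd': [0.002, -0.002, -0.002, 0.003, -0.0, 0.0], 'tau': [-0.0, -44.33, -17.859, -0.0, 0.004, -0.0], 'tcp_pos': [0.24, -0.576, 0.23], 'tool_rot': [0.981, 0.196, -0.0, -0.001], 'force': [-0.2, 0.02, 0.648], 'ft_torque': [0.001, -0.001, -0.073], 'gripper_force': 0.0, 'finger_gap': 0.995}
```

View pics/top0.png

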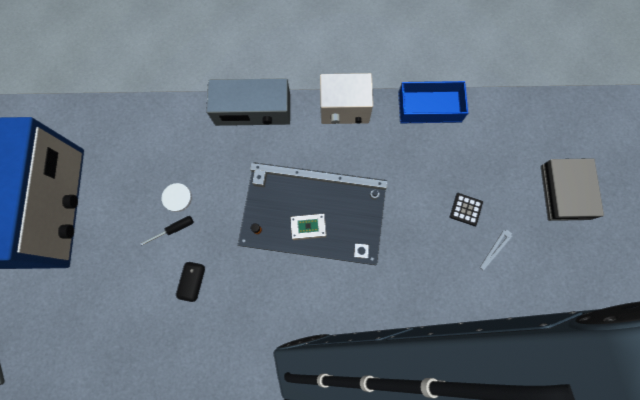

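View pics/scene0.png

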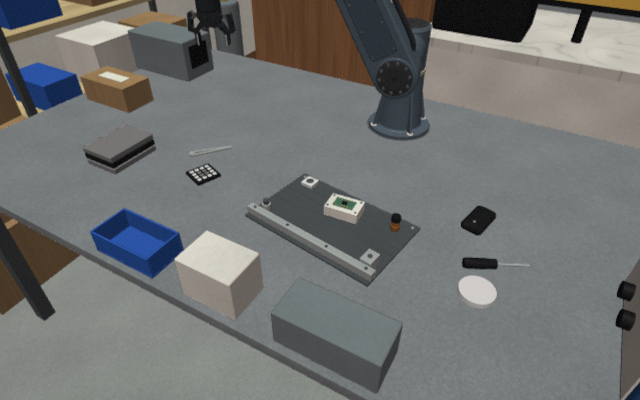

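The top view shows the stage with its rail along the far edge, (252,166)–(387,183). The square stop is at (259,177) on the +y end and the round post at (375,194). The holder is at (309,226), the vial at (256,229) and the carrier at (361,251). The scene view agrees: stop (370,257), post (266,203), holder (345,207).

```bash
cat >> h.py <<'E'
def quad(mask):
    c=max(cv2.findContours(mask,cv2.RETR_EXTERNAL,cv2.CHAIN_APPROX_NONE)[0],key=cv2.contourArea)
    return c
E
python3 - <<'E'
from h import *
s=load('top0'); im=s['image']; 
g=im.min(2)
m=((g>150)*255).astype(np.uint8); m2=np.zeros_like(m); m2[205:245,280:335]=m[205:245,280:335]
m2=cv2.morphologyEx(m2,cv2.MORPH_CLOSE,np.ones((9,9)))
c=quad(m2); r=cv2.minAreaRect(c); b=cv2.boxPoints(r); print('holder px',r)
P=ray(s,b,.038); print('holder top corners',np.round(P,4).tolist(), 'sides',np.linalg.norm(np.diff(P,axis=0),axis=1), P.mean(0))
# rail ends / plate front corners rough
px=np.array([[252,164],[387,181],[239,245],[377,263],[259,177],[375,194],[256,229],[361,251]])
for z in(.008,.03): print(z,np.round(ray(s,px,z)[:,:2],3).tolist())
w=snap('wrist','w0'); P=np.array(w['pose']);T=telemetry.sense()
from scipy.spatial.transform import Rotation as R
Rt=R.from_quat(T['tool_rot']).as_matrix(); print('cam in tool',Rt.T@(P[:3,3]-T['tcp_pos']),(Rt.T@P[:3,:3]).round(3).tolist(),w['fx']); print(Rt.round(3))
# triangulate board centre & stop from both views
sc=load('scene0')
def tri(u,v):
    A=[];B=[]
    for s_,p in((s,u),(sc,v)):
        o=s_['pose'][:3,3]; d=ray(s_,p,0)[0]-o; d/=np.linalg.norm(d); M=np.eye(3)-np.outer(d,d);A.append(M);B.append(M@o)
    return np.linalg.solve(sum(A),sum(B))
def grn(s_):
    i=s_['image'].astype(int); mm=((i[...,1]-i[...,0]>25)&(i[...,1]-i[...,2]>15)).astype(np.uint8); c=quad(mm); r=cv2.minAreaRect(c); return r
a,b2=grn(s),grn(sc); print(a,b2,'board centre',tri(a[0],b2[0]),'stop',tri((259,175),(370,255)))
E
```

```text
holder px ((307.5696716308594, 225.76641845703125), (21.909648895263672, 33.58876037597656), 84.80557250976562)
holder top corners [[0.5543, 0.1066, 0.038], [0.5612, 0.017, 0.038], [0.5021, 0.0125, 0.038], [0.4954, 0.101, 0.038]] sides [0.08986104 0.05924381 0.08878899] [0.52825642 0.05927817 0.038     ]
0.008 [[0.713, 0.217], [0.657, -0.162], [0.483, 0.247], [0.429, -0.125], [0.675, 0.197], [0.62, -0.127], [0.527, 0.202], [0.462, -0.083]]
0.03 [[0.706, 0.213], [0.651, -0.159], [0.481, 0.242], [0.428, -0.122], [0.668, 0.193], [0.615, -0.125], [0.523, 0.198], [0.46, -0.081]]
cam in tool [ 7.26003601e-02  2.06171811e-05 -1.42306157e-01] [[0.001, -0.958, -0.287], [1.0, 0.001, -0.001], [0.001, -0.287, 0.958]] 353.28521529091825
[[ 0.923  0.385 -0.   ]
 [ 0.385 -0.923  0.002]
 [ 0.    -0.002 -1.   ]]
((308.0, 225.5), (11.0, 18.0), 90.0) ((338.3780517578125, 200.9024658203125), (6.4031243324279785, 9.995121002197266), 38.65980911254883) board centre [0.53125739 0.05041732 0.04357325] stop [0.66956145 0.19175164 0.04231849]
```

```bash
cat >> h.py <<'E'
from scipy.spatial.transform import Rotation as R
def goto(p,yaw_deg):
    """shift (mm) and turn (deg) in present tool axes to reach TCP p, tool down, tool x at yaw"""
    T=telemetry.sense(); R0=R.from_quat(T['tool_rot'])
    Rt=R.from_euler('z',yaw_deg,degrees=True)*R.from_euler('x',180,degrees=True)
    print('shift',np.round(R0.inv().apply(np.array(p)-T['tcp_pos'])*1000,1),'turn',np.round((R0.inv()*Rt).as_rotvec(degrees=True),1),'t',T['t'],'F',np.round(T['force'],1),'gap',T['finger_gap'],'tcp',np.round(T['tcp_pos'],4))
E
python3 -c "
from h import *
goto([.58,.05,.31],-8.4)"
```

```text
shift [ 554.5 -447.7  -78.5] turn [-0.1  0.  31. ] t 0.15 F [-0.1  0.4  0.6] gap 1.001188586218608 tcp [ 0.2403 -0.5764  0.2306]
```

Call:
move_arm(
  commands="46 -37 -15 0 0 3 0; 92 -74 -30 0 0 6 0; 138 -111 -45 0 0 9 0; 184 -148 -60 0 0 12 0; 230 -186 -78 0 0 15 0",
)

```text
t: 0.78
tcp_pos: [0.3817, -0.3148, 0.3095]
tool_rot: [0.998, 0.065, -0.0, -0.0]
force: [0.4, -0.1, -0.1]
finger_gap: 0.501
gripper_force: 0.0
```

```bash
python3 -c "
from h import *
goto([.58,.05,.31],-8.4)"
```

```text
shift [ 2.442e+02 -3.358e+02 -3.000e-01] turn [-0.   0.  15.9] t 0.775 F [ 0.4 -0.1 -0.1] gap 0.5005252625776805 tcp [ 0.3817 -0.3148  0.3095]
```

Call:
move_arm(
  commands="35 -48 0 0 0 3 0; 70 -96 0 0 0 6 0; 105 -144 0 0 0 8 0; 140 -192 0 0 0 10 0; 170 -234 0 0 0 12 0",
)

```text
t: 1.4
tcp_pos: [0.5192, -0.0601, 0.3092]
tool_rot: [0.999, -0.038, -0.0, -0.0]
force: [0.8, -0.7, -0.7]
finger_gap: 0.504
gripper_force: 0.0
```

```bash
python3 -c "
from h import *
goto([.58,.05,.31],-8.4)"
```

```text
shift [  52.1 -114.5   -0.8] turn [-0.  0.  4.] t 1.4 F [ 0.8 -0.7 -0.7] gap 0.5035178571850117 tcp [ 0.5192 -0.0601  0.3092]
```

Call:
move_arm(
  commands="23 -50 0 0 0 2 0; 45 -99 0 0 0 4 0; 52 -114 0 0 0 4 0; 52 -114 0 0 0 4 0; 52 -114 0 0 0 4 0",
)

```text
t: 2.02
tcp_pos: [0.5785, 0.0462, 0.3091]
tool_rot: [0.997, -0.074, -0.001, 0.0]
force: [-0.2, -0.4, -1.1]
finger_gap: 0.501
gripper_force: 0.0
```

```bash
python3 -c "
from h import *
s=snap('wrist','w1'); goto([.58,.05,.31],-8.4); print(np.round(s['pose'],3))"
```

```text
shift [ 0.9 -4.2 -0.8] turn [ 0.   0.  -0.1] t 2.075 F [0.1 0.2 0.4] gap 0.4982957887764247 tcp [0.5785 0.046  0.3092]
[[-0.146 -0.947 -0.285  0.651]
 [-0.989  0.14   0.042  0.035]
 [-0.     0.288 -0.958  0.451]
 [ 0.     0.     0.     1.   ]]
```

View pics/w1.png

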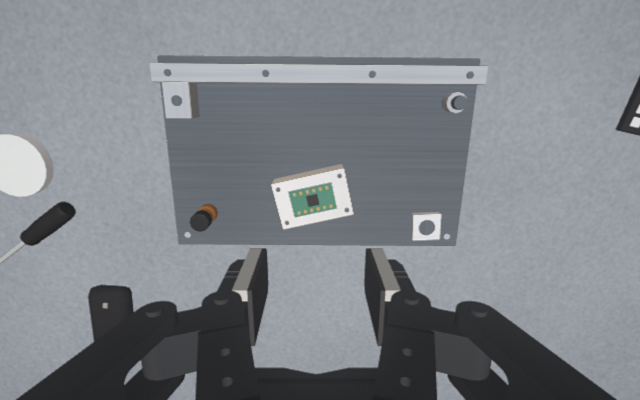

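The wrist view shows the rail's front edge at row ~82, spanning columns 150–487. The square stop is at (180,100), its inner face at column ~198. The post is at (457,103), the holder's top at (312,197) skewed about 13°, the vial at (203,217) and the carrier at (427,227).

```bash
cat >> h.py <<'E'
def line(pts): # fit: point, dir
    vx,vy,x,y=cv2.fitLine(np.float32(pts),cv2.DIST_HUBER,0,.01,.01).ravel(); return np.array([x,y]),np.array([vx,vy])
def holder(s,roi,th=165,z=.038):
    x0,x1,y0,y1=roi; g=s['image'].min(2); m=np.zeros(g.shape,np.uint8); m[y0:y1,x0:x1]=(g[y0:y1,x0:x1]>th)*255
    m=cv2.morphologyEx(m,cv2.MORPH_OPEN,np.ones((3,3))); m=cv2.morphologyEx(m,cv2.MORPH_CLOSE,np.ones((25,25)))
    c=quad(m)[:,0]; P=ray(s,c,z)[:,:2]; r=cv2.minAreaRect(np.float32(P*1000)); return r,c
E
python3 - <<'E'
from h import *
s=load('w1'); im=s['image'].astype(int); g=im.min(2)
for x in (230,300,400): print('rail col',x,g[50:96,x].tolist())
print('row 100 stop',g[100,155:210].tolist()); print('holder row 215',g[215,262:370].tolist())
r,c=holder(s,(255,370,150,240)); print('holder rect mm',r)
E
```

```text
rail col 230 [152, 152, 153, 151, 154, 152, 119, 108, 108, 106, 105, 106, 104, 112, 181, 189, 187, 188, 187, 185, 185, 186, 183, 181, 181, 180, 182, 185, 187, 187, 188, 177, 118, 100, 106, 109, 108, 105, 103, 102, 103, 104, 105, 106, 105, 103]
rail col 300 [153, 153, 154, 155, 155, 153, 137, 113, 107, 107, 105, 106, 104, 109, 161, 186, 190, 191, 189, 187, 184, 183, 182, 181, 183, 184, 185, 185, 186, 186, 187, 187, 171, 119, 103, 108, 108, 105, 104, 104, 105, 106, 106, 105, 105, 106]
rail col 400 [156, 155, 155, 154, 154, 157, 159, 130, 106, 102, 102, 104, 103, 100, 114, 183, 185, 183, 185, 185, 184, 181, 181, 182, 179, 178, 177, 176, 180, 183, 184, 184, 182, 156, 113, 101, 105, 106, 104, 104, 103, 104, 105, 105, 103, 102]
row 100 stop [157, 160, 160, 160, 156, 152, 143, 117, 123, 173, 188, 187, 187, 188, 188, 176, 136, 103, 100, 103, 107, 108, 106, 105, 104, 104, 115, 169, 186, 185, 184, 186, 188, 186, 180, 131, 89, 88, 87, 88, 88, 87, 89, 100, 104, 105, 104, 105, 105, 105, 105, 105, 104, 105, 105]
holder row 215 [106, 106, 105, 107, 106, 106, 106, 107, 106, 107, 107, 106, 107, 107, 107, 105, 120, 192, 226, 232, 231, 230, 231, 231, 231, 231, 231, 231, 230, 230, 229, 199, 136, 93, 89, 92, 105, 114, 113, 121, 130, 160, 173, 191, 213, 222, 224, 223, 228, 230, 230, 230, 229, 228, 228, 228, 228, 227, 227, 227, 228, 228, 227, 227, 227, 228, 228, 228, 227, 227, 226, 226, 226, 226, 226, 226, 226, 226, 226, 225, 227, 227, 224, 218, 201, 183, 171, 160, 150, 134, 121, 111, 107, 108, 107, 107, 107, 107, 108, 107, 107, 107, 107, 106, 107, 106, 107, 106]
holder rect mm ((528.6168212890625, 57.62437057495117), (59.90196990966797, 90.2759780883789), 4.433085918426514)
```

```bash
cat >> h.py <<'E'
def edge(a,th): # first subpixel crossing downward from high to low
    for i in range(len(a)-1):
        if a[i]>=th>a[i+1]: return i+(a[i]-th)/(a[i]-a[i+1])
E
python3 - <<'E'
from h import *
s=load('w1'); g=s['image'].min(2).astype(float)
cols=[x for x in range(215,430,5)]
f=np.array([[x,75+edge(g[75:92,x],145)] for x in cols]); P=ray(s,f,.03)[:,:2]; p,d=line(P); d*=np.sign(d[1]); 
b=np.array([[x,72-edge(g[72:50:-1,x],145)] for x in cols]); Q=ray(s,b,.03)[:,:2]
n=np.array([d[1],-d[0]]); print('rail pt',p,'dir',d,'yaw',np.degrees(np.arctan2(-d[0],d[1])),'resid mm',np.std((P-p)@n)*1e3,'thick mm',((Q-p)@n).mean()*1e3)
st=np.array([[185+edge(g[y,185:205],150),y] for y in range(86,116,3)]); S=ray(s,st,.038)[:,:2]
print('stop face along rail',((S-p)@d).round(4),'front x',)
def uv(X): X=np.array(X);return (X-p)@n+.09,(X-p)@d-((S-p)@d).mean()+.145
h=uv([.5286,.0576]); print('holder stage xy',h)
O=p-n*.09+d*(((S-p)@d).mean()-.145); print('stage origin',O)
t0=load('top0'); 
for nm,a,b_,z in(('vial',(256,225),(203,217),.053),('carrier',(361,250),(427,227),.018)): print(nm,[uv(ray(s,b_,z)[0,:2]),uv(ray(t0,a,z)[0,:2])])
# two-view heights: rail left-front/right end corners
def tri(sa,a,sb,b):
    A=0;B=0
    for q,u in((sa,a),(sb,b)):
        o=q['pose'][:3,3]; e=ray(q,u,0)[0]-o; e/=np.linalg.norm(e); M=np.eye(3)-np.outer(e,e);A=A+M;B=B+M@o
    return np.linalg.solve(A,B)
def grn(q):
    i=q['image'].astype(int); m=((i[...,1]-i[...,0]>25)&(i[...,1]-i[...,2]>8)).astype(np.uint8); return cv2.minAreaRect(quad(m))[0]
sc=load('scene0'); print('board c w/top',tri(s,grn(s),t0,grn(t0)),'w/scene',tri(s,grn(s),sc,grn(sc)),'stop hole w/scene',tri(s,(177,100),sc,(370,256)))
E
```

```text
rail pt [0.6672494 0.065916 ] dir [0.15439604 0.98800904] yaw -8.881769 resid mm 0.1457672333275299 thick mm 19.536471976269453
stop face along rail [0.1094 0.1094 0.1095 0.1095 0.1094 0.1095 0.1097 0.1094 0.1094 0.1095] front x
holder stage xy (np.float64(-0.04570288397771913), np.float64(0.0058994525254447705))
stage origin [0.57284399 0.04471495]
vial [(np.float64(-0.06458881845915201), np.float64(0.1364616677050403)), (np.float64(-0.06584756494668553), np.float64(0.14083132323896796))]
carrier [(np.float64(-0.08847180822758394), np.float64(-0.14446650423373578)), (np.float64(-0.0882025683674072), np.float64(-0.14232777394152688))]
board c w/top [0.52830261 0.0582479  0.03886523] w/scene [0.53627503 0.05152221 0.05032835] stop hole w/scene [0.66630509 0.19177578 0.03625876]
```

```bash
cat >> h.py <<'E'
O=np.array([.57284,.04471]); YAW=-8.88; d=np.array([.1544,.9880]); n=np.array([.9880,-.1544])
def st(x,y,z,dyaw=0): goto([*(O+x*n+y*d),z],YAW+dyaw); T=telemetry.sense()['tcp_pos'][:2]-O; print('stage tcp',(T@n).round(4),(T@d).round(4))
E
python3 -c "
from h import *
st(-.12,.003,.014)"
```

```text
shift [-125.2   -1.9  295.3] turn [0.  0.  0.4] t 2.075 F [0.1 0.2 0.4] gap 0.4982957887764247 tcp [0.5785 0.046  0.3092]
stage tcp 0.0054 0.0022
```

Call:
move_arm(
  commands="-45 0 30 0 0 0.4 0; -90 0 60 0 0 0.4 0; -125 -2 100 0 0 0.4 0; -125 -2 145 0 0 0.4 0; -125 -2 195 0 0 0.4 0",
)

```text
t: 2.7
tcp_pos: [0.4562, 0.0663, 0.1143]
tool_rot: [0.997, -0.078, 0.002, 0.0]
force: [0.1, 0.1, 0.4]
finger_gap: 0.501
gripper_force: 0.0
```

Call:
move_arm(
  commands="0 0 40 0 0 0 0; 0 0 70 0 0 0 0; 0 0 90 0 0 0 0; 0 0 100 0 0 0 0; 0 0 100 0 0 0 0",
)

```text
t: 3.32
tcp_pos: [0.4558, 0.067, 0.0142]
tool_rot: [0.997, -0.077, -0.0, 0.0]
force: [0.1, 0.6, -0.0]
finger_gap: 0.5
gripper_force: 0.0
```

```bash
python3 -c "
from h import *
st(-.085,.003,.014); snap('wrist','w2')"
```

```text
shift [34.1  0.9  0.2] turn [0. 0. 0.] t 3.325 F [ 0.1  0.6 -0. ] gap 0.5003427637828957 tcp [0.4558 0.067  0.0142]
stage tcp -0.1191 0.0039
```

View pics/w2.png

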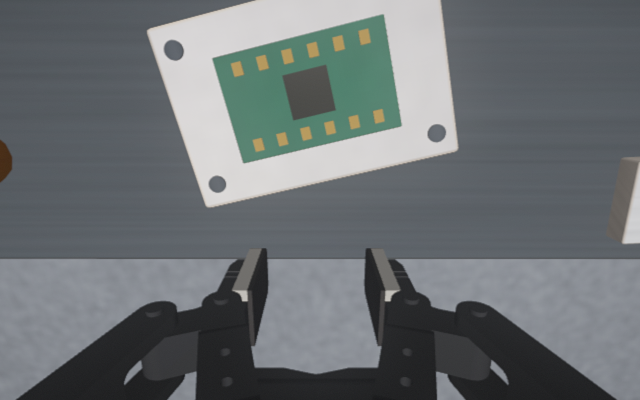

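The fingers are down in front of the holder and free. Its near edge runs from (207,207) to (457,150), and the left finger tip at (265,250) will touch first. I start the push towards the rail.

Call:
move_arm(
  commands="12 0 0 0 0 0 0; 24 0 0 0 0 0 0; 36 0 0 0 0 0 0; 48 0 0 0 0 0 0; 60 0 0 0 0 0 0",
)

```text
t: 4.0
tcp_pos: [0.5113, 0.0593, 0.0144]
tool_rot: [0.997, -0.076, -0.005, -0.0]
force: [-8.7, 1.5, 7.0]
finger_gap: 0.501
gripper_force: 4.6
```

```bash
python3 -c "
from h import *
st(.019,.003,.014); s=snap('wrist','w3'); t=snap('top','t3')
print(holder(t,(270,345,180,245),150)[0])
"
```

```text
shift [82.   2.1 -0.4] turn [0.  0.6 0.1] t 4.0 F [-8.7  1.5  7. ] gap 0.5008282169756989 tcp [0.5113 0.0593 0.0144]
stage tcp -0.063 0.0049Traceback (most recent call last):
  File "<string>", line 4, in <module>
    print(holder(t,(270,345,180,245),150)[0])
          ~~~~~~^^^^^^^^^^^^^^^^^^^^^^^^^
  File "h.py", line 28, in holder
    c=quad(m)[:,0]; P=ray(s,c,z)[:,:2]; r=cv2.minAreaRect(np.float32(P*1000)); return r,c
      ~~~~^^^
  File "h.py", line 15, in quad
    c=max(cv2.findContours(mask,cv2.RETR_EXTERNAL,cv2.CHAIN_APPROX_NONE)[0],key=cv2.contourArea)
ValueError: max() iterable argument is empty
```

View pics/w3.png

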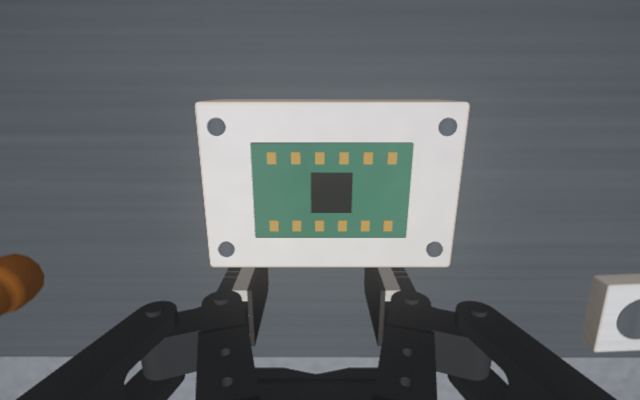

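The holder is now square to the fingers: its near edge is level at row 266, columns 210–450, and both fingers touch it.

```bash
cat >> h.py <<'E'
def hs(f,roi,th=165):
    r,c=holder(load(f),roi,th); P=np.array(r[0])/1000-O; print('holder rect',np.round(r[1],1),'ang rel',round((r[2]-YAW+45)%90-45,2),'stage c',(P@n).round(4),(P@d).round(4)); return c
E
python3 -c "
from h import *
c=hs('w3',(150,520,80,290)); print(c.min(0),c.max(0))
"
```

```text
holder rect [88.8 58.8] ang rel 0.18 stage c -0.022 -0.0003
[195 102] [468 266]
```

Call:
move_arm(
  commands="12 0 -1 0 0 0 0; 24 0 -1 0 0 0 0; 36 0 -1 0 0 0 0; 48 0 -1 0 0 0 0; 60 0 -1 0 0 0 0",
)

```text
t: 4.72
tcp_pos: [0.5752, 0.0491, 0.0152]
tool_rot: [0.997, -0.077, -0.0, 0.0]
force: [-2.4, 0.7, -1.8]
finger_gap: 0.502
gripper_force: 1.1
```

```bash
python3 -c "
from h import *
st(.019,.003,.014); s=snap('wrist','w4'); 
c=hs('w4',(150,520,80,290)); print(c.min(0),c.max(0))
"
```

```text
shift [17.4  1.8  1.2] turn [0.  0.  0.1] t 4.725 F [-2.4  0.7 -1.8] gap 0.5016817470041857 tcp [0.5752 0.0491 0.0152]
stage tcp 0.0016 0.0047
holder rect [88.8 58.8] ang rel 0.15 stage c 0.0424 -0.0005
[196 102] [466 265]
```

Call:
move_arm(
  commands="5 0 0 0 0 0 0; 10 0 0 0 0 0 0; 14 0 0 0 0 0 0; 17 0 0 0 0 0 0; 19 0 0 0 0 0 0",
)

```text
t: 5.4
tcp_pos: [0.5907, 0.0469, 0.0155]
tool_rot: [0.997, -0.076, -0.003, -0.0]
force: [-7.2, 0.7, 5.0]
finger_gap: 0.499
gripper_force: 3.6
```

```bash
python3 -c "
from h import *
st(.019,.003,.014); s=snap('wrist','w5'); 
c=hs('w5',(150,520,80,290)); print(c.min(0),c.max(0))
"
```

```text
shift [1.7 1.9 1.5] turn [0.  0.3 0.1] t 5.4 F [-7.2  0.7  5. ] gap 0.4990670404750874 tcp [0.5907 0.0469 0.0155]
stage tcp 0.0173 0.0049
holder rect [119.3  65.4] ang rel 0.17 stage c 0.0617 -0.0013
[150  80] [519 264]
```

Call:
move_arm(
  commands="1 0 0 0 0 0 0; 2 0 0 0 0 0 0; 3 0 0 0 0 0 0; 3 0 0 0 0 0 0; 3 0 0 0 0 0 0",
)

```text
t: 6.08
tcp_pos: [0.5923, 0.0467, 0.0156]
tool_rot: [0.997, -0.076, -0.004, -0.0]
force: [-8.1, 0.7, 5.6]
finger_gap: 0.497
gripper_force: 4.1
```

```bash
python3 -c "
from h import *
st(.019,.003,.014); s=snap('wrist','w6')"
```

```text
shift [0.1 2.  1.6] turn [0.  0.5 0.1] t 6.075 F [-8.1  0.7  5.6] gap 0.497127916972277 tcp [0.5923 0.0467 0.0156]
stage tcp 0.019 0.005
```

View pics/w6.png

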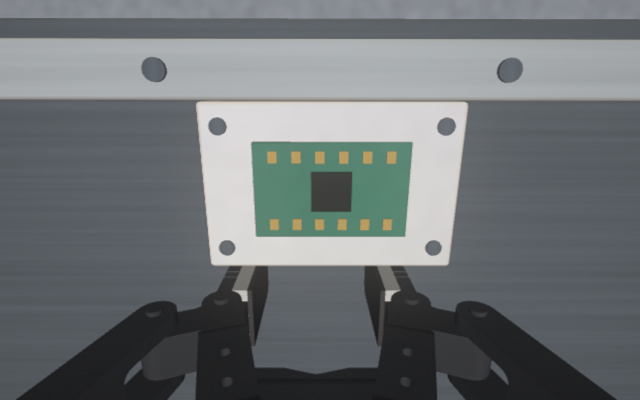

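The holder's rear edge at row 102 lies just short of the rail's front edge at row 99, level with it. I turn both rows into a gap.

```bash
cat >> h.py <<'E'
def gap(f,cols):
    s=load(f); A=ray(s,[[x,y] for x,y in cols['rail']],.03)[:,:2]-O; B=ray(s,[[x,y] for x,y in cols['h']],.038)[:,:2]-O
    print('rail x',(A@n).round(4),'holder rear x',(B@n).round(4))
E
python3 - <<'E'
from h import *
s=load('w6'); g=s['image'].min(2)
for x in (60,170,230,320,430,500,600): print(x,g[92:110,x].tolist(), s['image'][92:110,x,0].tolist() if x==320 else '')
gap('w6',{'rail':[(60,99.5),(170,99.5),(500,99.5),(600,99.5)],'h':[(230,102),(320,102),(430,102)]})
E
```

```text
60 [169, 170, 170, 171, 165, 156, 141, 111, 93, 89, 90, 93, 94, 94, 93, 93, 92, 91] 
170 [171, 171, 172, 172, 168, 160, 148, 126, 98, 93, 96, 98, 100, 99, 98, 99, 97, 96] 
230 [173, 173, 173, 173, 171, 163, 152, 134, 113, 146, 190, 203, 209, 215, 216, 217, 218, 217] 
320 [176, 176, 176, 176, 175, 167, 157, 143, 121, 143, 189, 204, 210, 213, 214, 214, 214, 214] [176, 176, 176, 176, 175, 167, 160, 149, 131, 160, 205, 215, 216, 216, 216, 216, 216, 216]
430 [175, 175, 175, 175, 175, 168, 160, 145, 119, 137, 190, 207, 209, 211, 213, 213, 213, 213] 
500 [170, 171, 171, 171, 170, 164, 156, 146, 114, 96, 93, 94, 96, 97, 97, 96, 97, 96] 
600 [165, 166, 165, 164, 165, 159, 153, 141, 116, 89, 87, 90, 92, 91, 92, 92, 92, 92] 
rail x [0.0896 0.0897 0.09   0.0901] holder rear x [0.0892 0.0893 0.0894]
```

Call:
move_arm(
  commands="-15 0 0 0 0 0 0; -35 0 0 0 0 0 0; -35 0 -30 0 0 0 0; -35 0 -70 0 0 0 -0.3; -35 0 -100 0 0 0 -0.6",
)

```text
t: 6.75
tcp_pos: [0.5636, 0.051, 0.1176]
tool_rot: [0.997, -0.077, 0.003, 0.0]
force: [-0.2, 0.5, -0.3]
finger_gap: 0.202
gripper_force: 0.0
```

```bash
python3 -c "
from h import *
st(.056,-.085,.114,90)"
```

```text
shift [65.9 89.9  3.9] turn [  0.2  -0.3 -89.9] t 6.75 F [-0.2  0.5 -0.3] gap 0.2023485158784005 tcp [0.5636 0.051  0.1176]
stage tcp -0.0101 0.0048
```

Call:
move_arm(
  commands="0 25 0 0 0 -10 -0.6; 0 50 0 0 0 -20 -0.6; 10 75 0 0 0 -30 -0.6; 30 90 0 0 0 -40 -0.6; 50 90 2 0 0 -50 -0.6",
)

```text
t: 7.38
tcp_pos: [0.5994, -0.0473, 0.1144]
tool_rot: [0.935, 0.354, 0.002, 0.001]
force: [-0.3, 0.5, 1.1]
finger_gap: 0.203
gripper_force: 0.0
```

```bash
python3 -c "
from h import *
st(.056,-.085,.114,90)"
```

```text
shift [11.3 10.8  0.5] turn [  0.3  -0.1 -39.7] t 7.375 F [-0.3  0.5  1.1] gap 0.2027107233509441 tcp [ 0.5994 -0.0473  0.1144]
stage tcp 0.0405 -0.0868
```

Call:
move_arm(
  commands="4 4 0 0 0 -10 -0.6; 8 8 0 0 0 -20 -0.6; 11 11 0 0 0 -30 -0.6; 11 11 0 0 0 -40 -0.6; 11 11 0 0 0 -40 -0.6",
)

```text
t: 8.0
tcp_pos: [0.614, -0.0467, 0.114]
tool_rot: [0.76, 0.65, 0.001, 0.001]
force: [-0.1, 0.4, -0.6]
finger_gap: 0.199
gripper_force: 0.0
```

```bash
python3 -c "
from h import *
st(.056,-.080,.014,90); snap('wrist','w7')"
```

```text
shift [  4.    0.9 100. ] turn [ 0.2  0.  -0. ] t 8.0 F [-0.1  0.4 -0.6] gap 0.1987369770021687 tcp [ 0.614  -0.0467  0.114 ]
stage tcp 0.0548 -0.0839
```

View pics/w7.png

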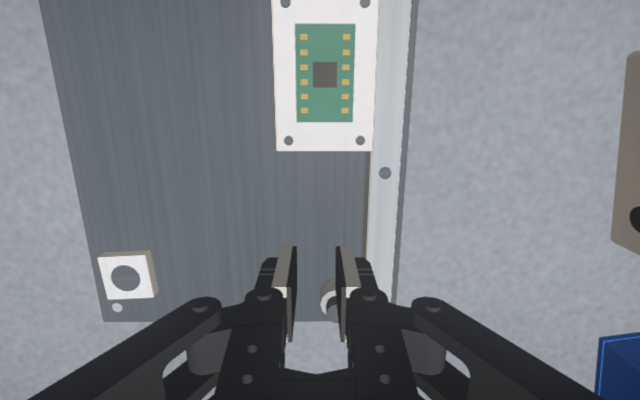

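The wrist view from the post end shows the holder's near end at row 151, columns 277–372, against the rail. The fingers are over clear plate, with the post behind them at (335,298) and the carrier off to the left at (126,277).

Call:
move_arm(
  commands="0 -3 25 0 0 0 -0.6; 0 -3 50 0 0 0 -0.6; 0 -3 75 0 0 0 -0.6; 0 -3 90 0 0 0 -0.6; 0 -3 98 0 0 0 -0.6",
)

```text
t: 8.68
tcp_pos: [0.6099, -0.0459, 0.0147]
tool_rot: [0.76, 0.651, -0.0, -0.0]
force: [-0.2, 0.6, 0.5]
finger_gap: 0.198
gripper_force: 0.0
```

```bash
python3 -c "
from h import *
st(.053,.044,.016,90); snap('wrist','w8'); c=hs('w8',(150,345,0,250))"
```

```text
shift [127.8   2.5  -1.3] turn [-0. -0.  0.] t 8.675 F [-0.2  0.6  0.5] gap 0.19756343953071412 tcp [ 0.6099 -0.0459  0.0147]
stage tcp 0.0506 -0.0838
holder rect [60.7 29.8] ang rel 0.14 stage c 0.045 -0.0142
```

Call:
move_arm(
  commands="12 2 0 0 0 0 -0.6; 24 2 0 0 0 0 -0.6; 36 2 0 0 0 0 -0.6; 48 2 0 0 0 0 -0.6; 60 2 0 0 0 0 -0.6",
)

```text
t: 9.35
tcp_pos: [0.6217, 0.013, 0.0162]
tool_rot: [0.759, 0.651, -0.0, 0.001]
force: [-1.3, -6.1, 2.2]
finger_gap: 0.202
gripper_force: 2.7
```

```bash
python3 -c "
from h import *
st(.053,.044,.016,90); snap('wrist','w9')"
```

```text
shift [67.8  0.   0.1] turn [0.1 0.1 0.2] t 9.35 F [-1.3 -6.1  2.2] gap 0.20205118997994087 tcp [0.6217 0.013  0.0162]
stage tcp 0.0532 -0.0238
```

View pics/w9.png

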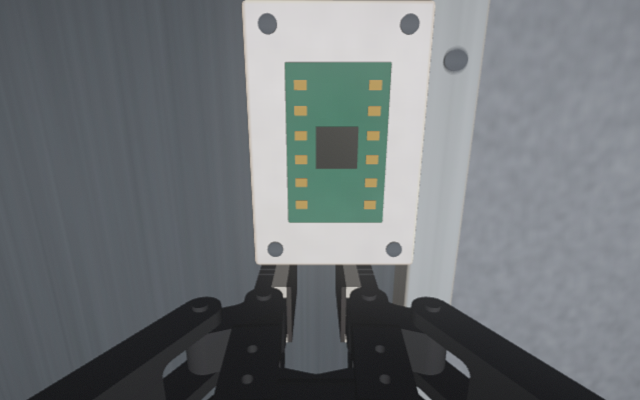

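The holder slides along the rail: its near end is level at row 264, columns 257–413, and its right side is still against the rail. I push on.

Call:
move_arm(
  commands="12 0 0 0 0 0 -0.6; 24 0 0 0 0 0 -0.6; 36 0 0 0 0 0 -0.6; 46 0 0 0 0 0 -0.6; 55 0 0 0 0 0 -0.6",
)

```text
t: 10.02
tcp_pos: [0.6298, 0.0669, 0.0162]
tool_rot: [0.759, 0.651, -0.0, 0.001]
force: [-0.6, -5.7, 3.4]
finger_gap: 0.199
gripper_force: 3.1
```

Call:
move_arm(
  commands="3 0 0 0 0 0 -0.6; 6 0 0 0 0 0 -0.6; 9 0 0 0 0 0 -0.6; 12 0 0 0 0 0 -0.6; 14 0 0 0 0 0 -0.6",
)

```text
t: 10.65
tcp_pos: [0.6318, 0.08, 0.0162]
tool_rot: [0.759, 0.651, -0.001, 0.001]
force: [-1.8, -11.7, 4.8]
finger_gap: 0.202
gripper_force: 5.6
```

```bash
python3 -c "
from h import *
st(.053,.044,.016,90); snap('wrist','w10')"
```

```text
shift [0.1 0.2 0.2] turn [0.1 0.1 0.2] t 10.65 F [ -1.8 -11.7   4.8] gap 0.20153584305093686 tcp [0.6318 0.08   0.0162]
stage tcp 0.0528 0.0439
```

Call:
move_arm(
  commands="1 0 0 0 0 0 -0.6; 2 0 0 0 0 0 -0.6; 3 0 0 0 0 0 -0.6; 3 0 0 0 0 0 -0.6; 3 0 0 0 0 0 -0.6",
)

```text
t: 11.32
tcp_pos: [0.6318, 0.08, 0.0162]
tool_rot: [0.759, 0.652, -0.002, 0.002]
force: [-2.8, -15.2, 5.0]
finger_gap: 0.202
gripper_force: 8.1
```

Call:
move_arm(
  commands="-10 0 0 0 0 0 -0.6; -30 0 0 0 0 0 -0.6; -40 -5 -40 0 0 0 -0.6; -40 -5 -90 0 0 0 -0.6; -40 -5 -140 0 0 0 -0.6",
)

```text
t: 11.95
tcp_pos: [0.6201, 0.0452, 0.1561]
tool_rot: [0.759, 0.651, -0.0, -0.001]
force: [0.2, -0.4, 0.4]
finger_gap: 0.202
gripper_force: 0.0
```

```bash
python3 -c "
from h import *
st(.03,.04,.25,90); snap('wrist','w11')"
```

```text
shift [ 32.3 -16.8 -93.9] turn [-0.1 -0.   0.1] t 11.95 F [ 0.2 -0.4  0.4] gap 0.20205685116530445 tcp [0.6201 0.0452 0.1561]
stage tcp 0.0467 0.0078
```

View pics/w11.png

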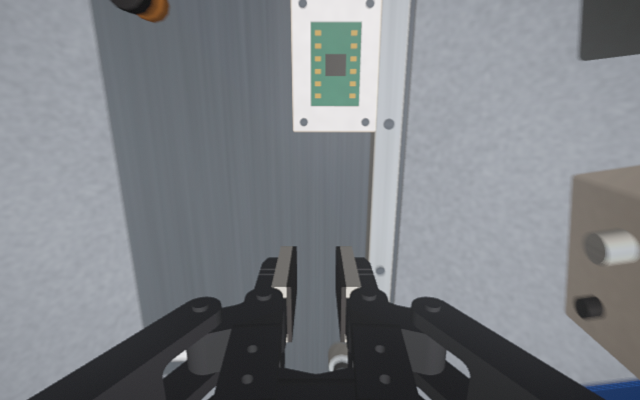

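The fingers are clear and the holder's near end is at row 131, with its right side along the rail. The stop is out of the picture, so I raise the camera for a check.

Call:
move_arm(
  commands="0 0 -40 0 0 0 -0.6; 20 0 -80 0 0 0 -0.6; 50 0 -120 0 0 0 -0.6; 70 0 -150 0 0 0 -0.6; 70 0 -150 0 0 0 -0.6",
)

```text
t: 12.62
tcp_pos: [0.6328, 0.116, 0.3078]
tool_rot: [0.758, 0.652, 0.003, 0.002]
force: [0.2, -0.6, -1.3]
finger_gap: 0.203
gripper_force: 0.0
```

```bash
python3 - <<'E'
from h import *
s=snap('wrist','w12'); st(.03,.04,.25,90)
X=lambda x,y,z: np.array([*(O+x*n+y*d),z])
print(proj(s,[X(.06,.1,.038),X(.07,.16,.038),X(.09,.0,.03),X(.03,.055,.038)]).round(0).tolist())
E
```

```text
shift [-38.4 -17.3  55.5] turn [ 0.1 -0.   0.2] t 12.675 F [ 0.   0.2 -0.6] gap 0.20018329016858588 tcp [0.6315 0.115  0.3056]
stage tcp 0.0471 0.0785
[[325.0, 142.0], [335.0, 88.0], [348.0, 221.0], [299.0, 179.0]]
```

View pics/w12.png

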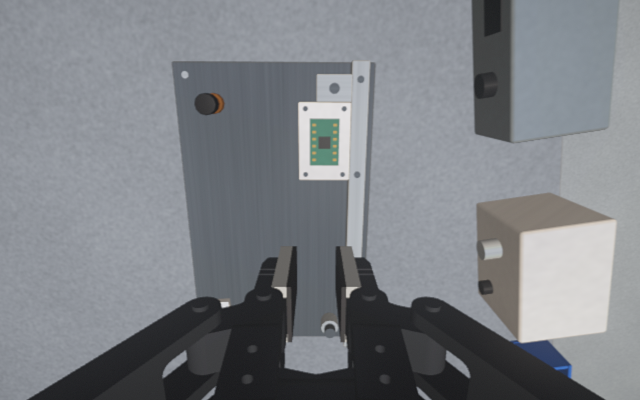

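The holder at (324,141) sits in the corner, with its end against the square stop at (334,88) and its side along the rail. The vial at (208,103) is where it was. I check the holder's pose from its two free edges.

```bash
python3 - <<'E'
from h import *
s=load('w12'); g=s['image'].min(2).astype(float)
L=np.array([[320-edge(g[y,320:285:-1] if 0 else np.minimum(g[y,306:285:-1],255),160)-14,y] for y in range(108,158,3) if edge(g[y,306:285:-1],160)])
E_=np.array([[x,168+edge(g[168:190,x],160)] for x in range(313,345,3) if edge(g[168:190,x],160)])
A=ray(s,L,.038)[:,:2]-O; B=ray(s,E_,.038)[:,:2]-O
p,v=line(A); v*=np.sign(v@d); print('front side x',np.median(A@n),'angle to rail rad',np.arcsin(v@n)); print('near end y',np.median(B@d),'slope',np.polyfit(B@n,B@d,1)[0])
print('centre approx',np.median(A@n)+.03,np.median(B@d)+.045)
f=[]; 
for y in range(225,190,-5): f.append([345+0,y])
for y in (200,210,220): print(g[y,335:372].astype(int).tolist())
E
```

```text
front side x 0.028863117819480703 angle to rail rad -0.007142902925091421
near end y 0.054897925653673414 slope 0.11711199685760632
centre approx 0.0588631178194807 0.09989792565367342
[103, 104, 103, 104, 103, 103, 102, 103, 104, 105, 103, 95, 98, 157, 180, 181, 181, 181, 181, 180, 178, 176, 178, 179, 181, 184, 185, 184, 173, 135, 104, 104, 104, 113, 141, 153, 153]
[101, 101, 103, 102, 103, 102, 102, 101, 103, 104, 101, 95, 117, 165, 181, 181, 181, 180, 181, 180, 178, 177, 179, 180, 183, 185, 186, 186, 152, 110, 101, 103, 106, 122, 139, 145, 146]
[100, 101, 102, 102, 101, 100, 100, 101, 103, 102, 95, 95, 139, 175, 182, 182, 181, 180, 181, 179, 178, 179, 179, 182, 183, 184, 185, 177, 138, 103, 102, 103, 109, 136, 145, 146, 148]
```

```bash
python3 - <<'E'
from h import *
s=load('w12'); g=s['image'].min(2).astype(float)
F=np.array([[360-edge(g[y,360:335:-1],140),y] for y in range(190,235,3)]); A=ray(s,F,.03)[:,:2]-O
p,v=line(A); v*=np.sign(v@d); print('rail x',np.median(A@n),'ang',np.arcsin(v@n),'extrapolated to y=.1:',(p+v*((.1-p@d)/(v@d)))@n)
B=np.array([[x,168+edge(g[168:190,x],160)] for x in range(303,348,3) if edge(g[168:190,x],160)]); print(B.round(1).tolist())
E
```

```text
rail x 0.08937258805532725 ang -0.0012392345262431908 extrapolated to y=.1: 0.08927577620721522
[[303.0, 179.4], [306.0, 172.0], [309.0, 179.5], [312.0, 179.6], [315.0, 179.6], [318.0, 179.6], [321.0, 179.6], [324.0, 179.6], [327.0, 179.6], [330.0, 179.6], [333.0, 179.6], [336.0, 179.6], [339.0, 179.6], [342.0, 171.8], [345.0, 179.6]]
```

```bash
python3 -c "
from station import ticket; print(ticket.sign_off())"
```

```text
the job is handed in; nothing more can be done
None
```

I pushed the holder flush to the rail (measured gap about 0.4 mm, angle about 0.006 rad) with its end against the square stop, withdrew the fingers and handed the job in at 12.7 s; no verdict came back.

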